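# Serve a scone with the tongs

### The job

On the serving board, slide the clear cover by its wooden grip all the way open along its track, so that the scone stands free. Then take the tongs from their rest, close them on the round scone and lift it about 20 cm above the table, without ever touching the scone with the hand, and without pushing about the brownie, the mug or the card stand. Finish while still holding the scone up in the tongs, with the cover left open: nothing is put down or let go.

Things in the scene. Friction and masses are not known exactly. Their poses are not given: they have to be found in the camera images.
- board: Fixed wooden serving board, 200 (x) x 400 (y) x 15 mm thick, flat on the table, turned up to 0.2 rad. Origin: centre of its underside; x across the board away from the robot, y along it and along the cover's track. A 12 mm high metal rail runs on its far edge (x +77 to +91 mm). The scone stands on its -y half, the brownie on its +y half.
- cover (a joint): How far the clear cover has been slid along the board's +y, in m: 0 = over the -y half (over the scone), 0.18 = fully open, at its stop over the +y half. Starts at 0 to 0.03; takes about 2 N to slide and stays where left. The cover is a clear plastic tunnel, roof and two walls, open at both y ends, 160 mm long (y), 130 mm wide (x); it passes over scone and brownie.
- cover_grip (a point): Centre of the dark wooden grip bar on the cover's roof, 108 mm above the table: 44 mm along the board's x, 14 mm thick along y, 30 mm high, so its top is 15 mm above this point and the roof 15 mm below it. Its axes are the board's: y is the opening direction.
- tongs_grip (a point): Steel spring tongs (120 g): centre between the two black handle grips, half-way up, 29 mm above the table as they lie on their rest. x points to the tips (away from the robot), y across: the arms close along y. Grips: 80 mm long, 22 mm high, 60 mm wide over the outsides when free; pinch them across y here. The hinge lies 90 mm behind this point. The fingers have room beside the grips.
- tongs_tip (a point): Midway between the free, open tongs' tip paddles: 110 mm ahead of tongs_grip along x and 8 mm lower. Each paddle is 34 mm long, slightly hollowed, and reaches 15 mm above and below this point. With the grips 60 / 49 / 40 mm wide over the outsides at tongs_grip, the gap between the tips is 90 / 66 / 46 mm.
- tongs_jaw (a joint): Angle in rad by which the tongs are closed: 0 = sprung open (tips 90 mm apart), 0.22 = closed on a 46 mm thing, 0.43 = shut. The spring pushes the grips apart with 5 N when free, 6 N at 49 mm, 7.5 N at 40 mm grip width, so tongs squeezed to 49 mm stay in the fingers; of any squeeze beyond that 45 percent reaches the tips. A 30 N grip is ample for tongs and scone.
- rest: Fixed white ceramic tongs rest: two crossbars 18 mm high and 14 mm wide, 110 mm long (y) at x +60 mm and 60 mm long at x -78 mm, joined by a spine 4 mm high and 22 mm wide (y). Origin on the table under the tongs' grip centre (within 5 mm); x along the tongs towards their tips.
- scone_mid (a point): Centre of the round scone, half-way up: 46 mm across, 34 mm high, about 60 g, golden, with straight sides up to 26 mm; it stands on the board, so this point starts 32 mm above the table.
- brownie_mid (a point): Bystander: centre of a rectangular dark brownie, 70 x 48 x 30 mm high, loose on the board's +y half, where the opened cover comes to stand over it. Leave it there.
- mug: Bystander: white mug, 82 mm across, 92 mm high, with a handle, on the table on the robot's left. Origin: centre of its underside.
- card_stand: Bystander: blank paper-brown card 80 x 55 mm on a small metal stand 105 mm high, foot 44 mm across, at the right beyond the tongs. Origin: centre of its underside.
Not all that is in view belongs to the job. What is shaped like the part that bears tongs_grip but orange or red is not meant.

How it is judged (in metres and radians):
On the way, in this order (a step that is already met when the one before it is completed fails the run):
1. the cover is slid fully open (value of joint cover above 0.17 m), for 0.2 s.
2. the tongs are lifted off their rest in the fingers, with nothing between the tips yet (height (world z) of tongs_grip above 0.038 m and contact force between the fingers and tongs above 1 N and height (world z) of scone_mid below 0.05 m), for 0.2 s.
At the end, for the whole second after the job is handed in: The cover is still open (within 15 mm of its stop); the scone is pinched between the tips of the tongs, its centre more than 150 mm above the table and at rest (under 50 mm/s), touching neither hand nor board; the fingers hold the tongs, which touch nothing below (value of joint cover above 0.165 m and height (world z) of scone_mid above 0.15 m and contact force between scone and tongs_jaw above 0.5 N and contact force between the fingers and tongs above 1 N and value of joint tongs_jaw above 0.12 rad and contact force between scone and the fingers below 0.05 N and contact force between scone and the arm below 0.05 N and contact force between each of scone, tongs and board below 0.05 N and linear speed of scone below 0.05 m/s); the arm keeps its last pose, push and grip.
It fails at once if the hand or arm touches the scone (contact force between scone and the fingers above 0.5 N or contact force between scone and the arm above 0.5 N).
It fails at once if the brownie is pushed about (over 30 mm) (distance of brownie_mid from where it was at the start of the episode above 0.03 m).
It fails at once if the mug is pushed about (over 30 mm) (distance of mug from where it was at the start of the episode above 0.03 m).
It fails at once if the card stand is pushed about (over 30 mm) (distance of card_stand from where it was at the start of the episode above 0.03 m).
It also fails if it takes over 54 s, if anything falls off the work surface, if the arm or the gripper's body presses on something with over 40 N, if the wrist force passes 120 N, or if a joint passes its speed limit or range.

### The arm

A 6-joint arm with a two-finger parallel gripper is mounted at the origin on the work surface. World frame = base frame: x ahead of the robot, y to its left, z up, the work surface at z = 0. Lengths are in mm, angles in rad, forces in N, time in s.
With the tool pointing down it reaches from about 275 to 1000 mm from the base axis. Payload 8.4 kg.
Tool frame: the origin (TCP) lies between the finger pads; the fingertips stand r.tips_ahead ahead of it and the grasp point (between the pads) lies 6 mm ahead of it (r.tips_ahead is the distance from the TCP to the fingertips, in mm); z points along the fingers, y is the line along which they close (so a half turn about z gives the same grasp; the last joint's range is limited). The gripper opens to 85 mm and grips with 20 to 120 N. Pads are 22 mm wide; open, the fingers measure 114 mm over their backs; the gripper's body (76 mm by 85 mm) begins 54 mm behind the grasp point. The pads swing forward as they close: fully open they stand 13 mm farther back than shut.
Start: joints at [1.148, 0.353, 1.633, -0, 1.155, -0.002], TCP at [255.306, 570.48, 256.281] pointing down, gripper open.
Joint ranges: [-2.63, 2.63], [-0.92, 2.1], [0.06, 2.66], [-1.3, 4.44], [0, 2.69], [-3.02, 3.02]. Speed limits (rad/s): [2.22, 2.22, 2.79, 3.14, 3.14, 3.14].

### API

Orientations are given as [roll, pitch, yaw] about the fixed x, y, z axes, in that order (R = Rz(yaw) Ry(pitch) Rx(roll)).
In Python, from rig import r gives the robot as it stands.
- The arm moves only by the tool carry_out, never from a script. Its arguments are lists of equal length, an entry for each row: "delta_pos": the shift along the tool's x, y, z in m, a list of three; "rot": the turn, a rotation vector about the tool's x, y, z in degrees, a list of three. A call has 1 to 8 rows; each row is the pose to reach, as a shift and turn from the pose commanded when the call began, along the tool's axes at that moment; what a row does not reach only later rows make up. A row lasts 1/8 s, in which the tool goes at most 62.5 mm and 10.7 degrees, less where a joint would pass 70% of its speed; a pose out of reach is approached as far as the arm can. A call with a gripper value outside its range is refused whole. "claw" is the finger opening in m, from 0 to 0.0854, set as the call begins (left out, the last holds). The fingers move at their own pace and stop on an object; "grip_force" is the grip in N (left out, the last holds). Time passes only in rows, so rows that repeat a pose let the fingers close. It gives the time, the measured TCP pose, the force, the opening and the grip force at its end, in the units of the state.
- r.sense(): the state, without advancing time (a new reading comes with each control period).
- r.grab_frame(name): name is "scene" or "side" or "wrist"; returns the picture (384x512x3 uint8, blue, green, red); there is no depth.
- r.camera_info(name): a dict with "fx", "fy", "cx", "cy" (pixels), "pose" (4x4, takes a point from camera to world coordinates); the wrist camera has in their place "hand_eye" (4x4, takes a point from camera to tool coordinates, whose origin is the TCP and whose axes are the flange's). Camera axes: x right, y down, z forward; pixel columns grow to the right and rows downward; lengths in mm; the calibration is good to about 2 mm. The wrist camera is an equidistant fisheye: a pixel r from the principal point sees the ray r / f radians off the axis. A picture is of the moment at which its call begins: read the wrist's pose just before it. camera_info takes no time and is no camera call.
- r.sign_off(): hands the job in; it is judged then, once.
Trained networks look in the newest picture that a camera, given by its name, has taken for a name from the list of things; names that differ only in an ending like _2 or _b are one class to them, and where a whole thing is asked for, a point or a joint stands for the part that bears it (a point fixed in the world has none). Each returns a list of dicts, best first, with "p" (0 to 1); they miss things now and then, are a little off and sometimes report something else, mostly with a low value. They report only what shows in the picture. A call takes as long as a camera call. They do not tell look-alikes from the thing itself.
- r.recognise(thing, camera): "box" ([left, top, right, bottom] in pixels, round what is visible of it).
- r.cut_out(thing, camera): "mask" (384x512 bool, what is visible of it) and "box" ([left, top, right, bottom] in pixels, round what is visible of it).
The state is a dict: "clock": time; "qpos": joint angles; "qvel": joint speeds; "joint_efforts": joint torques, N m; "eef_pos": TCP position; "tcp_rot": TCP orientation; "contact_force": force on the tool from outside, world axes, zero at the start; "wrist_torque": the same for the moment, N m; "opening": opening from 0.0 (shut) to 1.0 (fully open); "grasp_force": force on a finger pad.
Only numpy, scipy, OpenCV 4.12 (cv2) and the standard library are available. Lean on these libraries where they do the work, as an engineer would, in place of code of your own. Each camera call takes 0.05 s, during which the arm holds its last target. There are 200 camera calls.

## Working session

There is one attempt and no reset: what is moved stays moved. The work goes in short steps, Python scripts to look and compute and a tool call to move; the robot and the scene stay as the last step left them, time stands still between calls to the robot, and variables do not carry over. Pictures are saved under pics/ and viewed, at most 10 in all, crops included, and the job is handed in when it is done.

Besides the shell and the picture viewer there is one more tool, called after "Call:" by a JSON object that holds its "api" and its "payload", one argument or row to a line. carry_out: Moves the arm, as the interface text tells. Its arguments: {"type":"object","properties":{"delta_pos":{"type":"array","items":{"type":"array","items":{"type":"number"}}},"rot":{"type":"array","items":{"type":"array","items":{"type":"number"}}},"claw":{"type":"number"},"grip_force":{"type":"number"}},"required":["delta_pos","rot"]}

```bash
ls; mkdir -p pics; python3 - <<'E'
from rig import r
import cv2,numpy as np
s=r.sense();print(s); print(r.tips_ahead)
a=r.grab_frame("scene");b=r.grab_frame("side")
cv2.imwrite("pics/scene.png",a);cv2.imwrite("pics/side.png",b)
for c in("scene","side","wrist"):print(c,r.camera_info(c))
for t in("board","cover_grip","tongs_grip","scone_mid","rest","tongs_tip","mug","card_stand","brownie_mid"):
  for c in("scene","side"):
    print(t,c,[(round(d["p"],2),np.round(d["box"]).tolist()) for d in r.recognise(t,c)[:3]])
E
```

```text
pics
{'clock': 0.0, 'qpos': array([ 1.14757968e+00,  3.53630691e-01,  1.63416444e+00,  1.34575986e-05,
        1.15520298e+00, -2.39090110e-03]), 'qvel': array([-2.97037024e-04,  5.29217567e-05,  1.51607004e-03,  5.23747272e-04,
        3.59082402e-04,  8.09945100e-05]), 'joint_efforts': array([ 7.13644458e-04, -6.05240750e+01, -3.42065191e+01,  1.03116227e-05,
        9.60477220e-03, -1.39178499e-05]), 'eef_pos': array([255.12414801, 570.05534341, 255.55959825]), 'tcp_rot': array([-3.14018723e+00, -1.56646558e-05,  2.72076146e+00]), 'contact_force': array([-0.25619666,  0.27450315,  1.02464503]), 'wrist_torque': array([-0.00062142,  0.01199451,  0.00173987]), 'grasp_force': 0.0, 'opening': 1.0002277313190204}
25.0
scene {'fx': 443.8028938907124, 'fy': 443.8028938907124, 'cx': 255.73975338330905, 'cy': 187.37016746187754, 'pose': array([[ 4.79051595e-01,  6.32009337e-01, -6.09158245e-01,
         1.52838722e+03],
       [ 8.77715410e-01, -3.53737848e-01,  3.23241695e-01,
        -5.75285753e+02],
       [-1.11905576e-02, -6.89517028e-01, -7.24183015e-01,
         1.31023420e+03],
   
[... 1565 characters left out ...]
82.0, 295.0, 192.0])]
rest scene [(0.79, [155.0, 206.0, 196.0, 236.0])]
rest side [(0.78, [235.0, 272.0, 300.0, 330.0])]
tongs_tip scene [(0.91, [116.0, 272.0, 180.0, 308.0]), (0.89, [83.0, 203.0, 149.0, 249.0]), (0.52, [157.0, 199.0, 208.0, 245.0])]
tongs_tip side [(0.84, [236.0, 268.0, 317.0, 321.0]), (0.56, [231.0, 340.0, 282.0, 384.0]), (0.56, [357.0, 306.0, 415.0, 380.0])]
mug scene [(0.77, [331.0, 130.0, 356.0, 160.0])]
mug side [(0.63, [185.0, 92.0, 212.0, 125.0])]
card_stand scene [(0.82, [212.0, 233.0, 229.0, 259.0])]
card_stand side [(0.88, [326.0, 228.0, 358.0, 268.0])]
brownie_mid scene [(0.67, [315.0, 184.0, 331.0, 203.0])]
brownie_mid side [(0.53, [257.0, 136.0, 276.0, 153.0])]
```

```bash
python3 - <<'E'
import cv2,numpy as np
a=cv2.imread("pics/scene.png");b=cv2.imread("pics/side.png")
A=cv2.resize(a[120:320,70:370],(800,533),interpolation=cv2.INTER_CUBIC)
B=cv2.resize(b[84:384,170:430],None,fx=2,fy=2,interpolation=cv2.INTER_CUBIC)
cv2.imwrite("pics/A.png",A);cv2.imwrite("pics/B.png",B)
E
```

```text
(no output)
```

View pics/A.png

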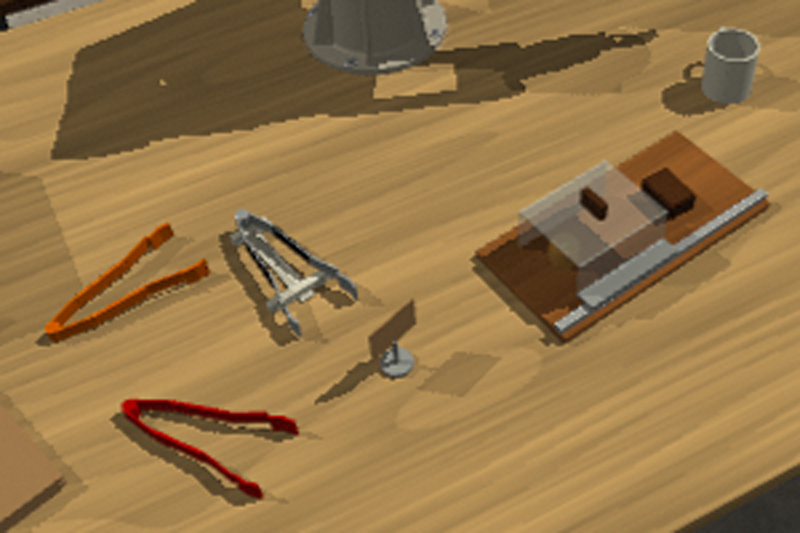

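View pics/B.png

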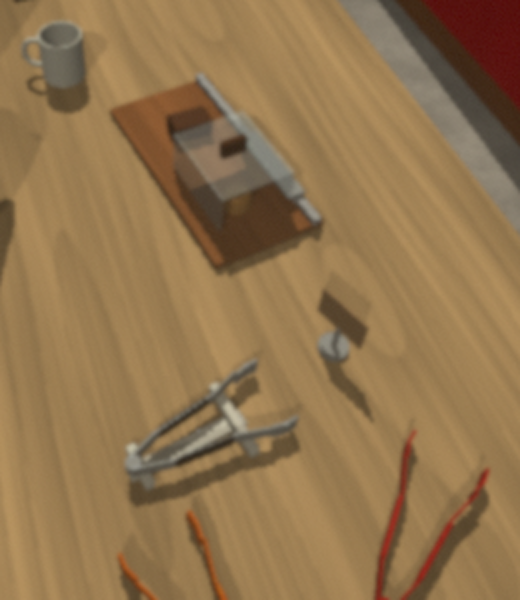

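The scene view shows the grip bar at about px (293,196), the steel tongs with their hinge at (161,204) and the card stand at (218,253). In the side view the grip bar is at (286,156) and the tongs' hinge at (238,314). The orange and red tongs are decoys. Next I triangulate.

```bash
cat > h.py <<'E'
import numpy as np,cv2
from rig import r
from scipy.spatial.transform import Rotation as R
def ray(c,p):
    i=r.camera_info(c);T=i["pose"];d=T[:3,:3]@np.array([(p[0]-i["cx"])/i["fx"],(p[1]-i["cy"])/i["fy"],1]);return T[:3,3],d/np.linalg.norm(d)
def onz(o,d,z): return o+d*(z-o[2])/d[2]
def tri(p,q):
    (a,d),(b,e)=ray("scene",p),ray("side",q)
    t=np.linalg.lstsq(np.c_[d,-e],b-a,rcond=None)[0];return (a+d*t[0]+b+e*t[1])/2
def pose():
    s=r.sense();T=np.eye(4);T[:3,:3]=R.from_euler("xyz",s["tcp_rot"]).as_matrix();T[:3,3]=s["eef_pos"];return T
def wray(p,T):
    i=r.camera_info("wrist");v=np.array([p[0]-i["cx"],p[1]-i["cy"]]);n=np.linalg.norm(v)+1e-9;th=n/i["fx"]
    d=np.r_[v/n*np.sin(th),np.cos(th)];W=T@i["hand_eye"];return W[:3,3],W[:3,:3]@d
def wproj(P,T):
    i=r.camera_info("wrist");c=np.linalg.inv(T@i["hand_eye"])@np.r_[P,1];n=np.hypot(c[0],c[1]);th=np.arctan2(n,c[2])
    return np.array([i["cx"],i["cy"]])+i["fx"]*th*c[:2]/n
E
python3 - <<'E'
from h import *
S=lambda x,y:(70+x*.375,120+y*.375)
D=lambda x,y:(170+x/2,84+y/2)
np.set_printoptions(precision=1,suppress=True)
print("grip",tri(S(594,204),D(232,145)))
print("hinge",tri(S(243,225),D(137,460)))
for a,b in(((297,330),(294,425)),((352,295),(252,368))):print("tip",tri(S(*a),D(*b)),onz(*ray("scene",S(*a)),22),onz(*ray("side",D(*b)),22))
for a,b in(((473,255),(218,268)),((675,132),(112,110)),((768,200),(200,80)),((562,340),(320,225))):print("corner",onz(*ray("scene",S(*a)),15),onz(*ray("side",D(*b)),15))
print("card",onz(*ray("scene",S(397,365)),5),onz(*ray("side",D(333,347)),5)); print("mug",onz(*ray("scene",S(727,95)),0),onz(*ray("side",D(65,80)),0))
print("scone",onz(*ray("scene",S(567,250)),36),onz(*ray("side",D(235,205)),32))
E
```

```text
grip [621.1  59.4 104.1]
hinge [ 345.8 -361.8   24.2]
tip [ 554.7 -367.4   14.4] [ 559.5 -366.5   22. ] [ 552.6 -372.7   22. ]
tip [ 533.6 -274.9   12.9] [ 540.9 -277.7   22. ] [ 530.9 -278.7   22. ]
corner [553.5 -95.9  15. ] [ 545.8 -100.1   15. ]
corner [485.9 298.1  15. ] [482.2 291.8  15. ]
corner [672.8 335.5  15. ] [661.4 324.1  15. ]
corner [742.4 -61.2  15. ] [729.1 -67.9  15. ]
card [ 664.8 -269.2    5. ] [ 657.7 -272.8    5. ]
mug [443.6 431.8   0. ] [421.6 417.    0. ]
scone [625.6  16.   36. ] [608.6  -2.1  32. ]
```

```bash
cat >> h.py <<'E'
def go(x,y,z,yaw):
    T=pose();G=R.from_euler("xyz",[np.pi,0,yaw]);Q=R.from_matrix(T[:3,:3])
    print("delta_m",np.round(T[:3,:3].T@(np.array([x,y,z])-T[:3,3])/1000,4),"rotdeg",np.round((Q.inv()*G).as_rotvec(degrees=True),1))
E
python3 -c "
from h import *
go(621,59,230,.166+np.pi)"
```

```text
delta_m [-0.5427 -0.3175  0.0263] rotdeg [ -0.   -0.  -33.6]
```

Call:
{"api": "carry_out", "payload": {
  "delta_pos": [
    [-0.05, -0.029, 0.0],
    [-0.1, -0.058, 0.0],
    [-0.15, -0.088, 0.0],
    [-0.2, -0.117, 0.0],
    [-0.25, -0.146, 0.0],
    [-0.3, -0.175, 0.01],
    [-0.35, -0.205, 0.015],
    [-0.4, -0.234, 0.02]
  ],
  "rot": [
    [0, 0, -4],
    [0, 0, -8],
    [0, 0, -13],
    [0, 0, -17],
    [0, 0, -21],
    [0, 0, -25],
    [0, 0, -29],
    [0, 0, -33.6]
  ],
  "claw": 0.06,
  "grip_force": 40
}}

```text
clock: 2.0
eef_pos: [525.8, 191.8, 236.3]
tcp_rot: [3.141, 0.001, -2.974]
contact_force: [-0.6, 0.4, -0.3]
opening: 0.701
grasp_force: 0.0
```

```bash
python3 -c "
from h import *
go(621,59,230,.166+np.pi)"
```

```text
delta_m [-0.0716 -0.1469  0.0064] rotdeg [0.  0.  0.1]
```

Call:
{"api": "carry_out", "payload": {
  "delta_pos": [
    [-0.025, -0.05, 0.003],
    [-0.05, -0.1, 0.006],
    [-0.072, -0.147, 0.006],
    [-0.072, -0.147, 0.006]
  ],
  "rot": [
    [0, 0, 0],
    [0, 0, 0],
    [0, 0, 0],
    [0, 0, 0]
  ]
}}

```text
clock: 2.5
eef_pos: [621.7, 57.5, 230.1]
tcp_rot: [-3.141, 0.001, -2.98]
contact_force: [-0.9, 0.7, -0.2]
opening: 0.703
grasp_force: 0.0
```

```bash
python3 - <<'E'
from h import *
T=pose();a=r.grab_frame("wrist");print(T[:3,3],r.sense()["tcp_rot"])
for t in("cover_grip","scone_mid","brownie_mid","board"):print(t,[(round(d["p"],2),np.round(d["box"]).tolist()) for d in r.recognise(t,"wrist")[:2]])
for n,x in(("bar",(621,59,123)),("scone",(617,7,32))):print(n,wproj(x,T))
cv2.imwrite("pics/w1.png",cv2.resize(a,None,fx=1.5,fy=1.5,interpolation=cv2.INTER_CUBIC))
E
```

```text
[621.7344149   57.47620797 230.09578992] [ 3.14149071e+00 -2.51530630e-04 -2.97863155e+00]
cover_grip [(0.96, [166.0, 116.0, 345.0, 256.0])]
scone_mid []
brownie_mid [(0.94, [358.0, 145.0, 412.0, 207.0])]
board [(0.84, [145.0, 85.0, 459.0, 258.0])]
bar [259.58260018 198.35861748]
scone [212.07783531 163.53777795]
```

View pics/w1.png

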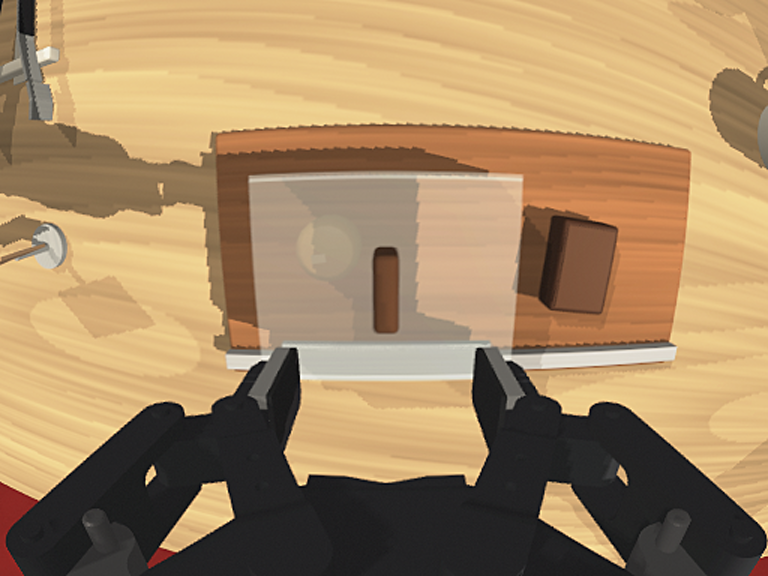

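The wrist view shows the bar's top centred at about px (257,195), parallel to the fingers. The scone is faintly visible under the cover at (218,165), and the brownie sits on the right.

```bash
python3 - <<'E'
from h import *
T=pose()
b=onz(*wray((257.3,195.3),T),123);s=onz(*wray((218,164.7),T),45)
print(b,s); u=np.array([np.cos(.165),np.sin(.165)]);print("rel board",(s-b)[:2]@u,(s-b)[:2]@[-u[1],u[0]])
for p in((217,132),(690,150),(228,366)):print(onz(*wray((p[0]/1.5,p[1]/1.5),T),15))
for yy in (260,325):
  print([onz(*wray((x/1.5,yy/1.5),T),123) for x in(374,398)])
go(b[0],b[1],122,.165+np.pi)
E
```

```text
[616.42875682  60.89771335 123.        ] [612.44099431  19.02784874  45.        ]
rel board -10.810824997504719 -40.64620370668742
[541.58581491 -83.09461881  15.        ]
[476.14092546 305.2877232   15.        ]
[733.36473688 -56.65174843  15.        ]
[array([600.1078671 ,  51.92893797, 123.        ]), array([598.06642634,  64.08214467, 123.        ])]
[array([635.06095051,  57.55183479, 123.        ]), array([632.93722399,  70.21301005, 123.        ])]
delta_m [ 3.000e-03 -1.000e-04  1.083e-01] rotdeg [ 0.  -0.   0.1]
```

```bash
python3 - <<'E'
from h import *
print(pose()[:3,3])
T=np.eye(4);T[:3,:3]=R.from_euler("xyz",[3.14149,-.00025,-2.97863]).as_matrix();T[:3,3]=[621.734,57.476,230.096]
b=onz(*wray((257.3,195.3),T),123);s=onz(*wray((218,164.7),T),45)
print(b,s)
c=[onz(*wray((p[0]/1.5,p[1]/1.5),T),15)[:2] for p in((217,132),(690,150))];print(c, np.arctan2(-(c[1]-c[0])[0],(c[1]-c[0])[1]))
go(b[0],b[1],122,.165+np.pi)
E
```

```text
[619.41084806  61.46474699 230.29289278]
[618.70743125  56.89400653 123.        ] [614.58495344  15.05645318  45.        ]
[array([543.382387  , -86.74210234]), array([479.49323119, 301.62301287])] 0.16304758919981613
delta_m [ 0.0014 -0.0044  0.1083] rotdeg [ 0.  -0.   0.1]
```

Call:
{"api": "carry_out", "payload": {
  "delta_pos": [
    [0.001, -0.004, 0.04],
    [0.001, -0.004, 0.08],
    [0.001, -0.004, 0.1],
    [0.001, -0.004, 0.107],
    [0.001, -0.004, 0.107]
  ],
  "rot": [
    [0, 0, 0],
    [0, 0, 0],
    [0, 0, 0],
    [0, 0, 0],
    [0, 0, 0]
  ]
}}

```text
clock: 3.38
eef_pos: [620.1, 56.7, 123.9]
tcp_rot: [-3.142, 0.001, -2.975]
contact_force: [-0.2, 0.1, 1.0]
opening: 0.703
grasp_force: 0.0
```

Call:
{"api": "carry_out", "payload": {
  "delta_pos": [
    [0, 0, 0],
    [0, 0, 0],
    [0, 0, 0],
    [0, 0, 0]
  ],
  "rot": [
    [0, 0, 0],
    [0, 0, 0],
    [0, 0, 0],
    [0, 0, 0]
  ],
  "claw": 0.0,
  "grip_force": 30
}}

```text
clock: 3.88
eef_pos: [620.2, 56.2, 124.2]
tcp_rot: [-3.142, 0.001, -2.976]
contact_force: [-2.0, -0.0, 5.2]
opening: 0.158
grasp_force: 31.0
```

Call:
{"api": "carry_out", "payload": {
  "delta_pos": [
    [0, 0.02, 0],
    [0, 0.04, 0],
    [0, 0.06, 0],
    [0, 0.08, 0],
    [0, 0.1, 0],
    [0, 0.12, 0],
    [0, 0.135, 0],
    [0, 0.145, 0]
  ],
  "rot": [
    [0, 0, 0],
    [0, 0, 0],
    [0, 0, 0],
    [0, 0, 0],
    [0, 0, 0],
    [0, 0, 0],
    [0, 0, 0],
    [0, 0, 0]
  ]
}}

```text
clock: 4.88
eef_pos: [596.4, 199.8, 124.2]
tcp_rot: [-3.141, 0.001, -2.976]
contact_force: [0.6, -2.9, 4.8]
opening: 0.153
grasp_force: 31.1
```

Call:
{"api": "carry_out", "payload": {
  "delta_pos": [
    [0, 0.005, 0],
    [0, 0.01, 0],
    [0, 0.015, 0],
    [0, 0.018, 0]
  ],
  "rot": [
    [0, 0, 0],
    [0, 0, 0],
    [0, 0, 0],
    [0, 0, 0]
  ]
}}

```text
clock: 5.38
eef_pos: [594.3, 211.8, 124.1]
tcp_rot: [-3.133, 0.001, -2.974]
contact_force: [7.7, -39.9, 10.7]
opening: 0.155
grasp_force: 33.2
```

Call:
{"api": "carry_out", "payload": {
  "delta_pos": [
    [0, -0.003, 0],
    [0, -0.005, 0],
    [0, -0.005, 0]
  ],
  "rot": [
    [0, 0, 0],
    [0, 0, 0],
    [0, 0, 0]
  ]
}}

```text
clock: 5.75
eef_pos: [594.4, 211.3, 124.2]
tcp_rot: [-3.141, 0.001, -2.976]
contact_force: [0.2, -5.3, 6.4]
opening: 0.159
grasp_force: 31.6
```

Call:
{"api": "carry_out", "payload": {
  "delta_pos": [
    [0, 0, 0],
    [0, 0, 0],
    [0, 0, -0.03],
    [0, 0, -0.08],
    [0, 0, -0.12]
  ],
  "rot": [
    [0, 0, 0],
    [0, 0, 0],
    [0, 0, 0],
    [0, 0, 0],
    [0, 0, 0]
  ],
  "claw": 0.05
}}

```text
clock: 6.38
eef_pos: [593.8, 212.4, 244.9]
tcp_rot: [3.141, 0.0, -2.976]
contact_force: [0.1, 0.1, -0.1]
opening: 0.582
grasp_force: 0.0
```

```bash
python3 - <<'E'
from h import *
T=pose();a=r.grab_frame("wrist");np.save("T2.npy",T);print(T[:3,3])
for t in("cover_grip","scone_mid","brownie_mid"):print(t,[(round(d["p"],2),np.round(d["box"]).tolist()) for d in r.recognise(t,"wrist")[:2]])
cv2.imwrite("pics/w2.png",cv2.resize(a,None,fx=1.5,fy=1.5,interpolation=cv2.INTER_CUBIC))
go(450,-345,230,.196+np.pi)
E
```

```text
[593.75653535 212.38889412 244.8844498 ]
cover_grip [(0.69, [170.0, 118.0, 343.0, 251.0])]
scone_mid [(0.91, [78.0, 149.0, 118.0, 187.0])]
brownie_mid []
delta_m [ 0.2339 -0.526   0.0133] rotdeg [ 0.   0.1 -1.7]
```

View pics/w2.png

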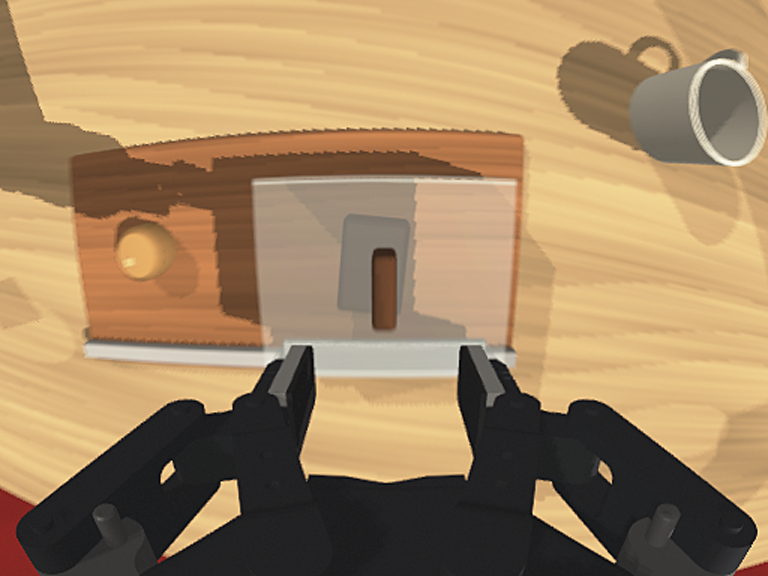

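The cover stands fully open over the brownie and the scone is free at about px (97,167). I go to the tongs, looking at the scone on the way.

Call:
{"api": "carry_out", "payload": {
  "delta_pos": [
    [0.01, -0.055, 0],
    [0.02, -0.11, 0],
    [0.03, -0.165, 0],
    [0.04, -0.2, 0],
    [0.04, -0.2, 0]
  ],
  "rot": [
    [0, 0, 0],
    [0, 0, 0],
    [0, 0, 0],
    [0, 0, 0],
    [0, 0, 0]
  ],
  "claw": 0.085
}}

```text
clock: 7.2
eef_pos: [586.0, 6.1, 241.6]
tcp_rot: [3.141, -0.003, -2.979]
contact_force: [-0.4, 0.0, 0.2]
opening: 0.992
grasp_force: 0.0
```

```bash
python3 - <<'E'
from h import *
T=pose();a=r.grab_frame("wrist");print(T[:3,3]);cv2.imwrite("pics/w3raw.png",a);np.save("T3.npy",T)
for d in r.cut_out("scone_mid","wrist")[:2]:
  m=d["mask"];c,rad=cv2.minEnclosingCircle(np.argwhere(m)[:,::-1].astype(np.float32));print(d["p"],d["box"],c,rad,np.argwhere(m).mean(0)[::-1])
  print(onz(*wray(c,T),36), onz(*wray(c,T),32))
go(450,-345,230,.196+np.pi)
E
```

```text
[586.04345343   6.05324958 241.57080499]
0.75 [240.4, 177.5, 281.1, 226.6] (259.78558349609375, 200.63925170898438) 21.817913055419922 [259.94017094 200.99145299]
[615.69243929  13.82828998  36.        ] [616.86919754  14.06219893  32.        ]
delta_m [ 0.1927 -0.3262  0.0122] rotdeg [ 0.  -0.1 -1.8]
```

Call:
{"api": "carry_out", "payload": {
  "delta_pos": [
    [0.03, -0.05, 0],
    [0.06, -0.1, 0],
    [0.09, -0.15, 0.005],
    [0.12, -0.2, 0.01],
    [0.15, -0.25, 0.01],
    [0.18, -0.3, 0.012],
    [0.193, -0.326, 0.012],
    [0.193, -0.326, 0.012]
  ],
  "rot": [
    [0, 0, 0],
    [0, 0, 0],
    [0, 0, -1],
    [0, 0, -2],
    [0, 0, -2],
    [0, 0, -2],
    [0, 0, -2],
    [0, 0, -2]
  ]
}}

```text
clock: 8.3
eef_pos: [450.7, -345.7, 230.6]
tcp_rot: [3.141, -0.0, -2.942]
contact_force: [0.9, 0.6, 1.0]
opening: 0.997
grasp_force: 0.0
```

```bash
python3 - <<'E'
from h import *
T=pose();a=r.grab_frame("wrist");print(T[:3,3]);cv2.imwrite("pics/w4.png",cv2.resize(a,None,fx=1.5,fy=1.5,interpolation=cv2.INTER_CUBIC));np.save("T4.npy",T)
for t in("rest","tongs_grip","card_stand"):print(t,[(round(d["p"],2),np.round(d["box"]).tolist()) for d in r.recognise(t,"wrist")[:3]])
E
```

```text
[ 450.65373433 -345.69857623  230.60995168]
rest [(0.8, [219.0, 76.0, 308.0, 212.0]), (0.44, [220.0, 62.0, 304.0, 258.0])]
tongs_grip [(0.9, [57.0, 207.0, 123.0, 342.0]), (0.81, [32.0, 18.0, 194.0, 107.0]), (0.67, [219.0, 60.0, 306.0, 261.0])]
card_stand [(0.8, [264.0, 306.0, 294.0, 318.0])]
```

View pics/w4.png

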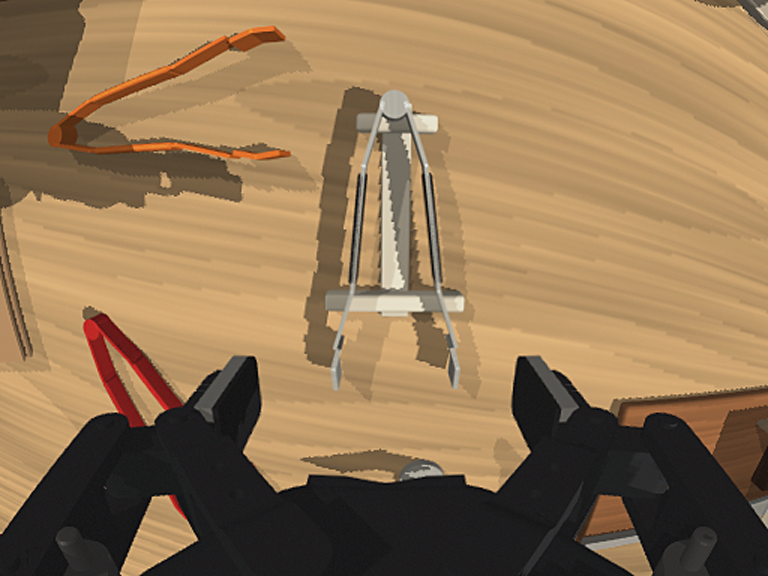

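The steel tongs show with the hinge at 1.5x px (396,104) and black grips from (362,175)-(354,283) and (428,172)-(437,287). The tip ends are at (337,385) and (456,385), and the card stand foot is at (422,470).

```bash
python3 - <<'E'
from h import *
T=np.load("T4.npy");f=lambda x,y,z:onz(*wray((x/1.5,y/1.5),T),z)[:2]
np.set_printoptions(precision=1,suppress=True)
h=f(396,104,35);g=[f(362,175,40),f(354,283,40),f(428,172,40),f(437,287,40)];t=[f(337,385,36),f(456,385,36)]
m=np.mean(g,0);tm=np.mean(t,0);print(h,g,m,t,tm)
for a,b in((h,m),(h,tm),(np.mean([g[0],g[2]],0),np.mean([g[1],g[3]],0))):d=b-a;print(np.linalg.norm(d),np.arctan2(d[1],d[0]))
th=np.arctan2(*(tm-h)[::-1]);e=np.array([np.cos(th),np.sin(th)])
print("est grip",h+90*e,tm-127*e); print("width",np.linalg.norm((g[0]+g[1]-g[2]-g[3])/2))
go(*(h+90*e),100,th+np.pi);print("card",f(422,470,3))
E
```

```text
[ 338.3 -361.2] [array([ 392. , -374.1]), array([ 468.1, -365.4]), array([ 380.9, -330.3]), array([ 459.2, -306.5])] [ 425.  -344.1] [array([ 553.3, -364.2]), array([ 535.2, -272.1])] [ 544.2 -318.1]
88.36312317388659 0.19485248415175688
210.34637217510047 0.20628538684768558
78.91642704166968 0.20811428362028644
est grip [ 426.4 -342.8] [ 419.9 -344.1]
width 52.29741565092918
delta_m [0.  0.  0.1] rotdeg [ 0.  -0.  -0.2]
card [ 648.4 -270.2]
```

Call:
{"api": "carry_out", "payload": {
  "delta_pos": [
    [0.012, 0.004, 0.03],
    [0.025, 0.007, 0.08],
    [0.025, 0.007, 0.12],
    [0.025, 0.007, 0.13],
    [0.025, 0.007, 0.13]
  ],
  "rot": [
    [0, 0, 0],
    [0, 0, -0.3],
    [0, 0, -0.3],
    [0, 0, -0.3],
    [0, 0, -0.3]
  ]
}}

```text
clock: 9.12
eef_pos: [425.3, -342.7, 101.5]
tcp_rot: [3.141, -0.0, -2.935]
contact_force: [0.6, -0.5, 0.3]
opening: 0.994
grasp_force: 0.0
```

```bash
python3 - <<'E'
from h import *
T=pose();a=r.grab_frame("wrist");print(T[:3,3]);cv2.imwrite("pics/w5.png",cv2.resize(a,None,fx=1.5,fy=1.5,interpolation=cv2.INTER_CUBIC));np.save("T5.npy",T)
print(wproj((*T[:2,3],40),T)*1.5)
E
```

```text
[ 425.34863676 -342.74188888  101.54400445]
[386.32025946 328.9652965 ]
```

View pics/w5.png

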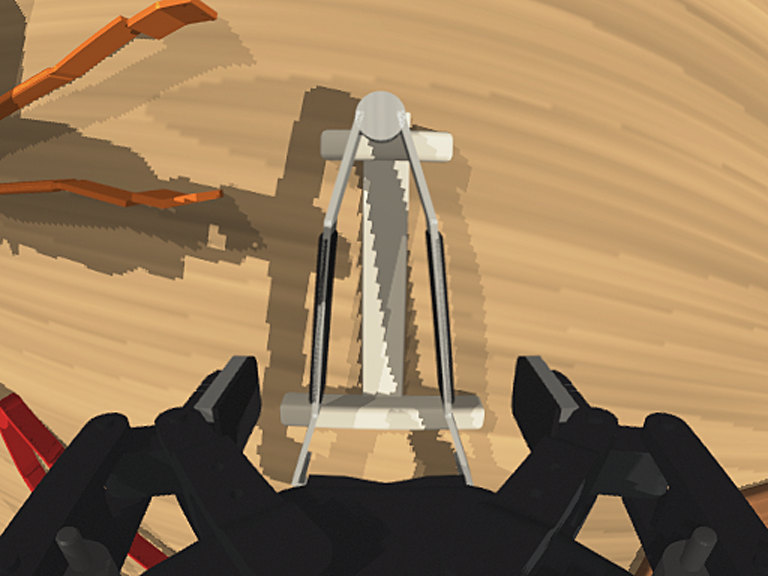

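The tongs are centred between the open fingers: grips at (322,317) and (440,317), hand axis near x=386, so about 2 mm off. Now I descend.

Call:
{"api": "carry_out", "payload": {
  "delta_pos": [
    [0.002, -0.002, 0.02],
    [0.002, -0.002, 0.045],
    [0.002, -0.002, 0.06],
    [0.002, -0.002, 0.065],
    [0.002, -0.002, 0.065]
  ],
  "rot": [
    [0, 0, 0],
    [0, 0, 0],
    [0, 0, 0],
    [0, 0, 0],
    [0, 0, 0]
  ]
}}

```text
clock: 9.8
eef_pos: [423.5, -345.8, 36.8]
tcp_rot: [-3.141, 0.0, -2.936]
contact_force: [0.2, -0.6, 1.0]
opening: 0.998
grasp_force: 0.0
```

Call:
{"api": "carry_out", "payload": {
  "delta_pos": [
    [0, 0, 0],
    [0, 0, 0],
    [0, 0, 0],
    [0, 0, 0],
    [0, 0, 0]
  ],
  "rot": [
    [0, 0, 0],
    [0, 0, 0],
    [0, 0, 0],
    [0, 0, 0],
    [0, 0, 0]
  ],
  "claw": 0.049,
  "grip_force": 25
}}

```text
clock: 10.42
eef_pos: [424.3, -346.3, 38.0]
tcp_rot: [-3.139, 0.002, -2.936]
contact_force: [-0.3, 2.2, 12.9]
opening: 0.576
grasp_force: 11.1
```

Call:
{"api": "carry_out", "payload": {
  "delta_pos": [
    [0, 0, -0.006],
    [0, 0, -0.015],
    [0, 0, -0.03],
    [0, 0, -0.05],
    [0, 0, -0.08],
    [0, 0, -0.11],
    [0, 0, -0.13],
    [0, 0, -0.13]
  ],
  "rot": [
    [0, 0, 0],
    [0, 0, 0],
    [0, 0, 0],
    [0, 0, 0],
    [0, 0, 0],
    [0, 0, 0],
    [0, 0, 0],
    [0, 0, 0]
  ]
}}

```text
clock: 11.42
eef_pos: [424.0, -346.3, 168.4]
tcp_rot: [-3.139, 0.002, -2.936]
contact_force: [-0.2, 0.1, -2.2]
opening: 0.58
grasp_force: 5.8
```

```bash
python3 - <<'E'
from h import *
a=r.grab_frame("scene");b=r.grab_frame("side");w=r.grab_frame("wrist")
for c in("scene","side"):
  for d in r.cut_out("scone_mid",c)[:2]:
    p=np.argwhere(d["mask"]).mean(0)[::-1];print(c,d["p"],d["box"],p,onz(*ray(c,p),34))
for c in("scene","side"):
  for d in r.recognise("tongs_grip",c)[:4]:print(c,d)
A=cv2.resize(a[150:300,110:310],(800,600),interpolation=cv2.INTER_CUBIC)
W=cv2.resize(b[190:330,230:350],(390,455),interpolation=cv2.INTER_CUBIC)
B=np.zeros((455,800,3),np.uint8);B[:,:390]=W;B[:341,400:800]=cv2.resize(w,(400,300))[:300].copy() if False else cv2.resize(w,(400,341))
cv2.imwrite("pics/B6.png",B)
go(448,-15,150,.17+np.pi)
E
```

```text
scene {'box': [86.1, 205.2, 145.0, 249.1], 'p': 0.92}
scene {'box': [117.2, 269.3, 179.2, 306.5], 'p': 0.87}
scene {'box': [160.7, 182.0, 198.3, 220.3], 'p': 0.61}
side {'box': [230.6, 243.2, 326.8, 301.3], 'p': 0.82}
side {'box': [357.9, 300.1, 410.3, 383.4], 'p': 0.57}
side {'box': [228.4, 336.9, 282.9, 384.0], 'p': 0.54}
delta_m [-0.0922  0.3181  0.0157] rotdeg [ 0.1 -0.1  2. ]
```

View pics/B6.png

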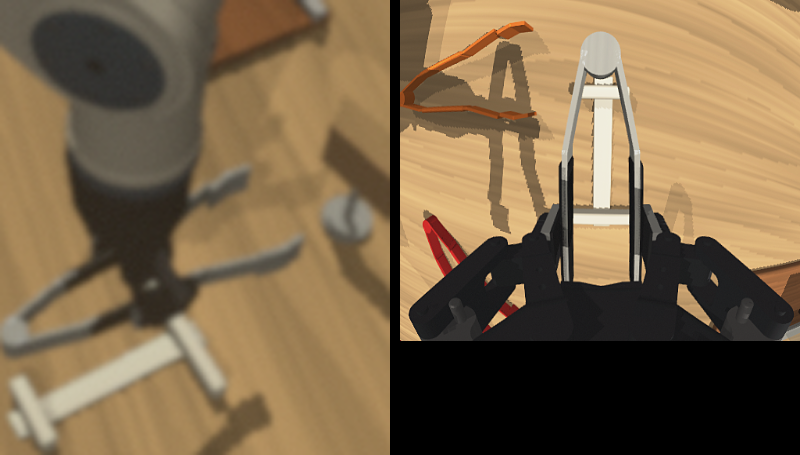

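The tongs hang level in the fingers, off the rest. In the wrist view the hinge is at about raw px (256,62).

Call:
{"api": "carry_out", "payload": {
  "delta_pos": [
    [-0.012, 0.04, 0],
    [-0.026, 0.09, 0],
    [-0.04, 0.14, 0.004],
    [-0.054, 0.19, 0.008],
    [-0.068, 0.24, 0.012],
    [-0.08, 0.28, 0.015],
    [-0.092, 0.318, 0.015],
    [-0.092, 0.318, 0.015]
  ],
  "rot": [
    [0, 0, 0.3],
    [0, 0, 0.6],
    [0, 0, 1],
    [0, 0, 1.4],
    [0, 0, 1.8],
    [0, 0, 2],
    [0, 0, 2],
    [0, 0, 2]
  ]
}}

```text
clock: 12.78
eef_pos: [448.2, -13.5, 150.9]
tcp_rot: [3.141, -0.001, -2.967]
contact_force: [0.8, -0.0, -1.5]
opening: 0.579
grasp_force: 5.8
```

```bash
python3 - <<'E'
from h import *
np.set_printoptions(suppress=True)
i=r.camera_info("wrist");o,d=wray((256,62),np.eye(4))
for z in(-3,0,3):print("hinge in tool",o+d*(z-o[2])/d[2])
w=r.grab_frame("wrist");a=r.grab_frame("scene");b=r.grab_frame("side")
for c in("scene","side"):
  for q in r.cut_out("scone_mid",c)[:2]:
    p=np.argwhere(q["mask"]).mean(0)[::-1];print(c,q["p"],q["box"],p,onz(*ray(c,p),34)[:2])
A=cv2.resize(a[160:260,220:340],(480,400),interpolation=cv2.INTER_CUBIC)
B=cv2.resize(b[130:250,220:310],(300,400),interpolation=cv2.INTER_CUBIC)
cv2.imwrite("pics/C7.png",np.hstack([A,B]));print(r.sense()["eef_pos"])
E
```

```text
hinge in tool [86.47264983 -0.71596542 -3.        ]
hinge in tool [86.99385714 -0.72498404  0.        ]
hinge in tool [87.51506445 -0.73400267  3.        ]
scene 0.59 [295.8, 162.4, 352.3, 213.1] [324.97074312 187.2761849 ] [588.39933896 234.00415301]
side 0.7 [280.7, 176.3, 296.8, 196.1] [288.82653061 183.41326531] [616.48474823   7.32757234]
[448.11447189 -16.33335014 151.1354135 ]
```

View pics/C7.png

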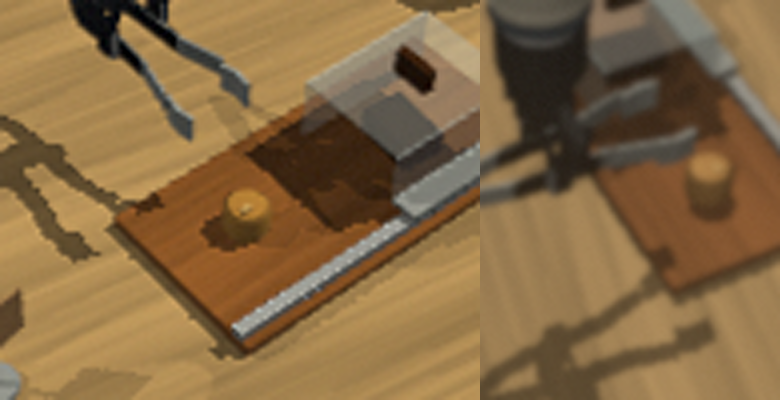

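The tongs are open beside the board and the scone stands free: scene px (282,213), side px (289,184).

```bash
python3 - <<'E'
from h import *
np.set_printoptions(suppress=True,precision=1)
print(tri((281.75,213),(288.7,184)),onz(*ray("scene",(281.75,213)),33),onz(*ray("side",(288.7,184)),33))
print(onz(*wray((97,167),np.load("T2.npy")),36))
# tips of tongs (held) px: scene crop paddle centres
L=lambda x,y:(220+x/4,160+y/4); S=lambda x,y:(220+(x-480)*.3,130+y*.3)
for a,b in(((180,122),(695,143)),((236,82),(650,92))):print("paddle end",tri(L(*a),S(*b)))
a=cv2.cvtColor(cv2.imread("pics/w3raw.png"),cv2.COLOR_BGR2HSV)
m=cv2.inRange(a[150:250,220:300],(15,80,120),(30,200,255));print(m.sum()/255)
E
```

```text
[617.4  14.9  27.7] [618.8  16.4  33. ] [615.6   5.9  33. ]
[616.3  16.1  36. ]
paddle end [577.6 -35.  141.8]
paddle end [560.   34.3 143.4]
1269.0
```

Call:
{"api": "carry_out", "payload": {
  "delta_pos": [
    [0, 0, 0.02],
    [0, 0, 0.05],
    [0, 0, 0.08],
    [0, 0, 0.095],
    [0, 0, 0.098],
    [0, 0, 0.098]
  ],
  "rot": [
    [0, 0, 0],
    [0, 0, 0],
    [0, 0, 0],
    [0, 0, 0],
    [0, 0, 0],
    [0, 0, 0]
  ]
}}

```text
clock: 13.78
eef_pos: [448.7, -15.8, 53.8]
tcp_rot: [-3.141, 0.001, -2.971]
contact_force: [0.5, 0.8, -1.8]
opening: 0.576
grasp_force: 5.8
```

```bash
python3 - <<'E'
from h import *
a=r.grab_frame("scene");b=r.grab_frame("side");print(r.sense()["eef_pos"],r.sense()["tcp_rot"],r.sense()["contact_force"])
A=cv2.resize(a[175:235,235:305],(560,480),interpolation=cv2.INTER_CUBIC)
B=cv2.resize(b[160:220,252:302],None,fx=8,fy=8,interpolation=cv2.INTER_CUBIC)[:, :240] if False else cv2.resize(b[160:220,252:302],(240*400//240,480),interpolation=cv2.INTER_CUBIC)
cv2.imwrite("pics/D8.png",cv2.resize(np.hstack([A,B]),(800,400)))
E
```

```text
[448.91716456 -15.60574855  54.08629163] [-3.14129171e+00  1.43488860e-03 -2.97085395e+00] [ 0.10935395  0.27006591 -1.38861942]
```

View pics/D8.png

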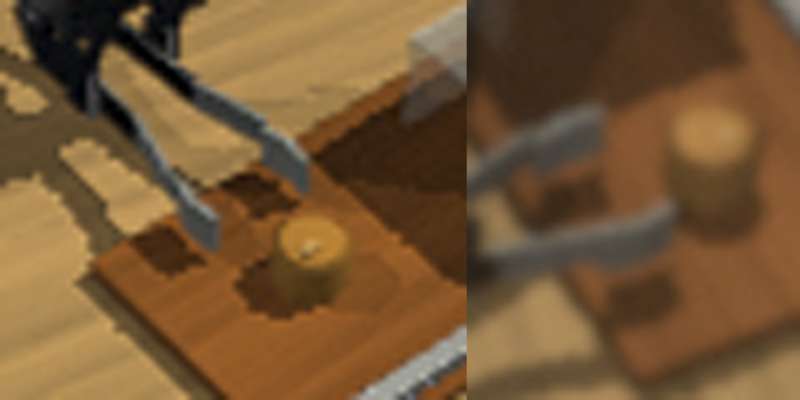

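The paddles' front ends are at view px (217,232)/(308,178) in the scene part and (601,127)/(673,226) in the side part. The scone's middle is at (313,263) and (711,164).

```bash
python3 - <<'E'
from h import *
np.set_printoptions(suppress=True,precision=1)
L=lambda x,y:(235+x/6.667,175+y/6.667); S=lambda x,y:(252+(x-466.7)/6.667,160+y/6.667)
e=np.array([np.cos(.171),np.sin(.171)]);n=np.array([-e[1],e[0]])
for c,f,t,s in(("scene",L,((217,232),(308,178)),(313,263)),("side",S,((601,127),(673,226)),(711,164))):
  P=[onz(*ray(c,f(*p)),37)[:2] for p in t];m=np.mean(P,0);q=onz(*ray(c,f(*s)),32)[:2]
  print(c,P,m,q,"gap",abs((P[0]-P[1])@n),"rel along,lat",(q-m)@e,(q-m)@n,"tip vs tool",(m-[448.9,-15.6])@e,(m-[448.9,-15.6])@n)
E
```

```text
scene [array([581.9, -24.1]), array([571.8,  41.9])] [576.9   8.9] [624.5  13.9] gap 66.78657244822169 rel along,lat 47.80222819436626 -3.2233847650570353 tip vs tool 130.26312448313803 2.3965398451606648
side [array([570.6,  38.4]), array([582.4, -30.7])] [576.5   3.8] [614.9   4.4] gap 70.12319155066604 rel along,lat 37.91156544996593 -5.994618149376644 tip vs tool 129.06657383720244 -2.574252797391826
```

Call:
{"api": "carry_out", "payload": {
  "delta_pos": [
    [-0.004, -0.002, 0.001],
    [-0.01, -0.003, 0.002],
    [-0.018, -0.003, 0.002],
    [-0.026, -0.003, 0.002],
    [-0.034, -0.003, 0.002],
    [-0.04, -0.003, 0.002],
    [-0.04, -0.003, 0.002]
  ],
  "rot": [
    [0, 0, 0],
    [0, 0, 0],
    [0, 0, 0],
    [0, 0, 0],
    [0, 0, 0],
    [0, 0, 0],
    [0, 0, 0]
  ]
}}

```text
clock: 14.75
eef_pos: [488.7, -11.6, 51.3]
tcp_rot: [-3.142, 0.0, -2.971]
contact_force: [-0.6, -0.4, -0.2]
opening: 0.575
grasp_force: 5.8
```

Call:
{"api": "carry_out", "payload": {
  "delta_pos": [
    [-0.005, 0, 0],
    [-0.01, 0, 0],
    [-0.015, 0, 0],
    [-0.018, 0, 0],
    [-0.018, 0, 0]
  ],
  "rot": [
    [0, 0, 0],
    [0, 0, 0],
    [0, 0, 0],
    [0, 0, 0],
    [0, 0, 0]
  ]
}}

```text
clock: 15.38
eef_pos: [506.2, -8.5, 51.3]
tcp_rot: [-3.142, 0.0, -2.971]
contact_force: [0.5, 0.9, -1.6]
opening: 0.576
grasp_force: 5.8
```

```bash
python3 - <<'E'
from h import *
a=r.grab_frame("scene");b=r.grab_frame("side");print(r.sense()["eef_pos"],r.sense()["contact_force"])
A=cv2.resize(a[175:235,235:305],(467,400),interpolation=cv2.INTER_CUBIC)
B=cv2.resize(b[160:220,252:302],(333,400),interpolation=cv2.INTER_CUBIC)
cv2.imwrite("pics/E9.png",np.hstack([A,B]))
E
```

```text
[505.70115279  -8.59715989  51.22130815] [-0.6440613  -0.02497788 -0.67545208]
```

View pics/E9.png

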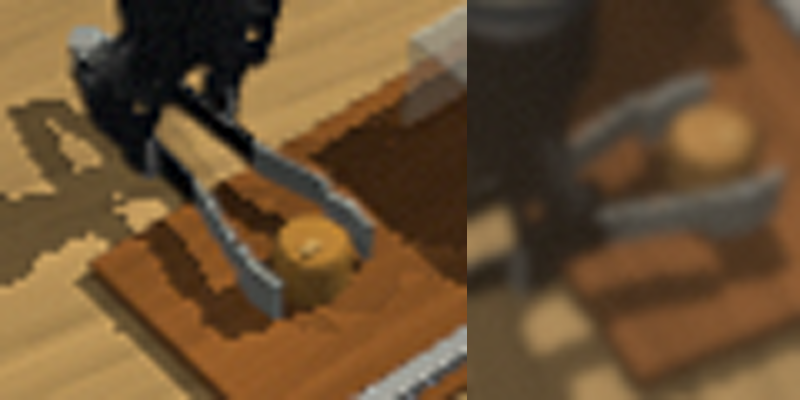

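The scone stands between the two paddles, their front ends 7 to 12 mm past its centre. I go 6 mm further and squeeze.

Call:
{"api": "carry_out", "payload": {
  "delta_pos": [
    [-0.003, 0, 0],
    [-0.006, -0.001, 0],
    [-0.006, -0.001, 0]
  ],
  "rot": [
    [0, 0, 0],
    [0, 0, 0],
    [0, 0, 0]
  ]
}}

```text
clock: 15.85
eef_pos: [512.4, -8.6, 51.3]
tcp_rot: [-3.142, 0.0, -2.971]
contact_force: [-0.1, 0.1, -0.6]
opening: 0.573
grasp_force: 5.8
```

Call:
{"api": "carry_out", "payload": {
  "delta_pos": [
    [0, 0, 0],
    [0, 0, 0],
    [0, 0, 0],
    [0, 0, 0],
    [0, 0, 0],
    [0, 0, 0]
  ],
  "rot": [
    [0, 0, 0],
    [0, 0, 0],
    [0, 0, 0],
    [0, 0, 0],
    [0, 0, 0],
    [0, 0, 0]
  ],
  "claw": 0.02,
  "grip_force": 30
}}

```text
clock: 16.6
eef_pos: [512.0, -8.6, 51.3]
tcp_rot: [-3.142, 0.0, -2.971]
contact_force: [0.8, -0.2, -0.4]
opening: 0.451
grasp_force: 32.8
```

Call:
{"api": "carry_out", "payload": {
  "delta_pos": [
    [0, 0, -0.003],
    [0, 0, -0.008],
    [0, 0, -0.016],
    [0, 0, -0.028],
    [0, 0, -0.042],
    [0, 0, -0.058],
    [0, 0, -0.074],
    [0, 0, -0.09]
  ],
  "rot": [
    [0, 0, 0],
    [0, 0, 0],
    [0, 0, 0],
    [0, 0, 0],
    [0, 0, 0],
    [0, 0, 0],
    [0, 0, 0],
    [0, 0, 0]
  ]
}}

```text
clock: 17.6
eef_pos: [512.1, -8.6, 142.6]
tcp_rot: [-3.142, 0.0, -2.971]
contact_force: [-0.4, 0.3, -2.3]
opening: 0.453
grasp_force: 32.8
```

Call:
{"api": "carry_out", "payload": {
  "delta_pos": [
    [0, 0, -0.016],
    [0, 0, -0.032],
    [0, 0, -0.048],
    [0, 0, -0.062],
    [0, 0, -0.072],
    [0, 0, -0.078],
    [0, 0, -0.08],
    [0, 0, -0.08]
  ],
  "rot": [
    [0, 0, 0],
    [0, 0, 0],
    [0, 0, 0],
    [0, 0, 0],
    [0, 0, 0],
    [0, 0, 0],
    [0, 0, 0],
    [0, 0, 0]
  ]
}}

```text
clock: 18.6
eef_pos: [511.8, -8.6, 221.0]
tcp_rot: [3.142, -0.0, -2.971]
contact_force: [0.4, 0.1, -1.3]
opening: 0.455
grasp_force: 32.8
```

Call:
{"api": "carry_out", "payload": {
  "delta_pos": [
    [0, 0, 0],
    [0, 0, 0],
    [0, 0, 0],
    [0, 0, 0]
  ],
  "rot": [
    [0, 0, 0],
    [0, 0, 0],
    [0, 0, 0],
    [0, 0, 0]
  ]
}}

```text
clock: 19.1
eef_pos: [512.0, -8.6, 221.2]
tcp_rot: [3.142, -0.0, -2.971]
contact_force: [0.2, -0.4, -1.7]
opening: 0.453
grasp_force: 32.8
```

```bash
python3 - <<'E'
from h import *
s=r.sense();print(s["eef_pos"],s["opening"],s["grasp_force"],s["contact_force"])
a=r.grab_frame("scene");b=r.grab_frame("side");c={}
for n in("scene","side"):
  for q in r.cut_out("scone_mid",n)[:2]:
    p=np.argwhere(q["mask"]).mean(0)[::-1];print(n,q["p"],q["box"],p);c.setdefault(n,p)
if len(c)==2:print(tri(c["scene"],c["side"]))
e=s["eef_pos"]+[112*.985,112*.17,-18];print("expected",e)
for n,im in(("scene",a),("side",b)):
  i=r.camera_info(n);q=np.linalg.inv(i["pose"])@np.r_[e,1];u=int(i["cx"]+i["fx"]*q[0]/q[2]);v=int(i["cy"]+i["fy"]*q[1]/q[2]);print(u,v)
  c[n]=cv2.resize(im[v-30:v+30,u-30:u+30],(400,400),interpolation=cv2.INTER_CUBIC)
cv2.imwrite("pics/F10.png",np.hstack([c["scene"],c["side"]]))
E
```

```text
[511.95461734  -8.56308084 221.21629222] 0.4533497826996182 32.77770638465881 [ 0.21429843 -0.38216274 -1.68791544]
scene 0.57 [276.8, 174.3, 289.0, 191.4] [282.91346154 181.74038462]
side 0.49 [327.2, 227.9, 356.2, 266.2] [340.16116505 248.0368932 ]
[ 646.57066145 -146.75836504  161.80422931]
expected [622.27461734  10.47691916 203.21629222]
282 182
294 142
```

The network finds the scone in the scene view at px (283,182). That matches the projected position of the lifted tips, (282,182). The grip is steady, so I hand in.

```bash
python3 -c "
from rig import r
print(r.sign_off())"
```

```text
the job is handed in; nothing more can be done
None
```

I slid the cover fully open and lifted the scone in the tongs to about 20 cm above the table, still held when I handed the job in; sign-off returned no verdict.

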